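# Pile the drained side dishes rim down in the serving tray

## Robot

A 6-joint arm with a two-finger parallel gripper is mounted at the origin on a cart in front of the work surface, level with it; the furniture and walls round the work are solid. World frame = base frame: x ahead of the robot, y to its left, z up, the work surface at z = 0. Lengths are in m, angles in rad, forces in N, time in s.
With the tool pointing down it reaches from about 0.275 to 0.725 m from the base axis. Payload 5.6 kg.
Tool frame: the origin (TCP) lies on the front face of the gripper's body, between the roots of the fingers; the fingertips stand 73 mm ahead of it and the grasp point (between the pads) lies 54 mm ahead of it; z points along the fingers, y is the line along which they close (so a half turn about z gives the same grasp; the last joint's range is limited). The gripper opens to 85 mm and grips with 20 to 120 N. Pads are 22 mm wide; open, the fingers measure 114 mm over their backs; the gripper's body (76 mm by 85 mm) begins 54 mm behind the grasp point. The pads swing forward as they close: fully open they stand 13 mm farther back than shut.
Start: joints at [-0.978, 0.255, 0.108, 0, -1.424, -0.285], TCP at [0.167, -0.524, 0.304] pointing down, gripper open.
Joint ranges: [-2.95, 2.95], [-1.21, 1.97], [-1.09, 1.5], [-2.87, 1.71], [-2.94, -0.07], [-3.05, 3.05]. Speed limits (rad/s): [2.57, 2.57, 3.14, 3.14, 3.14, 3.14].

## Interface

Orientations are given as a unit quaternion [w, x, y, z].
In Python, from rig import bot gives the robot as it stands.
- The arm moves only by the tool jog_arm, never from a script. Its argument "series" is a list of rows, each a list of 5 numbers: the shift along the world's x, y, z in mm, then the turn about the world's z in degrees, then the finger opening in mm, from 0 to 85.4. A call has exactly 5 rows; each row shifts and turns the commanded pose from where the row before left it; what a row does not reach is not made up. A row lasts 1/12 s, in which the tool goes at most 41.7 mm and 7.16 degrees, less where a joint would pass 70% of its speed; a pose out of reach is approached as far as the arm can. A call is refused whole if a number of a shift passes 41.7 or a number of a turn 7.16, either way. A call with a gripper value outside its range is refused whole. The fingers move at their own pace and stop on an object; "force" is the grip in N (left out, the last holds). Time passes only in rows, so rows that do not move let the fingers close, or fill a call up. It gives the time, the measured TCP pose, the force, the opening and the grip force at its end, in the units of the state.
- bot.read_state(): the state, without advancing time (a new reading comes with each control period).
- bot.camera(name): name is "side" or "top"; returns a dict with "pixels" (400x640x3 uint8, red, green, blue), "mtx" (3x3 intrinsics, pixels), "xyz" and "orientation" of the camera in the world. Camera axes: x right, y down, z forward; pixel columns grow to the right and rows downward; lengths in m; the calibration is good to about 2 mm. A picture is of the moment at which its call begins. There is no depth.
- bot.hand_in(): hands the job in; it is judged then, once.
Trained networks look in the newest picture that a camera, given by its name, has taken for a name from the list of things; names that differ only in an ending like _2 or _b are one class to them, and where a whole thing is asked for, a point or a joint stands for the part that bears it (a point fixed in the world has none). Each returns a list of dicts, best first, with "confidence" (0 to 1); they miss things now and then, are a little off and sometimes report something else, mostly with a low value. They report only what shows in the picture. A call takes as long as a camera call.
- bot.look_for(camera, name): "box" ([left, top, right, bottom] in pixels, round what is visible of it).
- bot.landmark_of(camera, name): "uv" ([column, row] in pixels: a listed point, or the origin of a listed thing).
The state is a dict: "time": time; "joint_pos": joint angles; "joint_vel": joint speeds; "effort": joint torques, N m; "ee_pos": TCP position; "orientation": TCP orientation; "wrist_force": force on the tool from outside, world axes, zero at the start; "ft_torque": the same for the moment, N m; "width": opening from 0.0 (shut) to 1.0 (fully open); "grasp_force": force on a finger pad.
Only numpy, scipy, OpenCV 4.12 (cv2) and the standard library are available. Lean on these libraries where they do the work, as an engineer would, in place of code of your own. Each camera call takes 0.05 s, during which the arm holds its last target. There are 200 camera calls.

## Task

The two green oblong dishes on the sloping wire drainer are dry: put both of them on the pile of the same dishes in the white tray, in either order, rim down, each nested squarely over the foot of the one beneath so that the pile stands straight. Set them down gently, do not drop them, leave the pile where it stands in the tray, and do not disturb the things standing round about.

Things in the scene. Friction and masses are not known exactly. Their poses are not given: they have to be found in the camera images.
- dish_a: jade-green oblong melamine dish, 150 long (x) x 66 wide (y) x 20 mm, about 0.14 kg. Origin: centre of its rim plane; z out through its underside (up when rim down). Upright outer walls from the rim to z = 15 mm: grip across the 66 mm. It lies loose, rim down, on the drainer's +y side, x up the slope, z tipped 25 degrees from vertical, lower end 0.5 mm off the stop rail or against it
- dish_b: the same kind of dish, same frame; it lies likewise on the drainer's -y side, 104 to 128 mm from dish_a centre to centre (38 mm or more free between them)
- pile_top: the same kind of dish, same frame; upper one of the pile of two in the white tray, loose and level, rim down, nested on pile_low. On its underside is a tapering stacking foot, 135 x 51 mm where it leaves the body at z = 15 mm, 131 x 47 mm at its top, z = 20 mm. Which end points where does not matter
- pile_low: the same kind of dish, same frame; bottom of the pile, loose, rim down on the tray's floor. Walls are 4 mm thick, the cavity 142 x 58 mm, 12 mm deep; nested rim down, a cavity drops over the foot of the dish below with 3.5 mm play on every side and the rims are then 15 mm apart in height
- drainer: fixed steel wire drainer, 260 (y) x 200 mm (x), over a grey drip pan 16 mm high; origin: centre of its foot on the worktop; +x up the slope, away from the robot at yaw 0. Cross wires along y form a slope of 25 degrees, 74 mm above the worktop over the origin, top 111 mm. A rail along its lower edge stands 15 mm proud of the wires; beside the dishes nothing rises above the wires
- trays: fixed stack of three nested white melamine trays, 176 (x) x 252 (y) mm, rim 31 mm high; origin: centre of its underside. The top tray's flat floor, 142 x 216 mm, is 14 mm above the worktop; the pile stands near its middle, long sides roughly along the tray's y
- spice_jar_1: glass spice jar with a green cap, 46 mm across, 106 mm tall, standing loose at the back of the work; origin: centre of its underside. Leave alone
- timer: round white wind-up kitchen timer with a red dial, 62 mm across, 44 mm tall, standing loose at the back; origin: centre of its underside. Leave alone
- pick_tin: grey steel toothpick tin with a lid, 71 x 92 x 44 mm, standing loose at the back left; origin: centre of its underside. Leave alone
- cup_1: white melamine cup standing upside down, 74 mm across, 64 mm tall, loose, at the back left; origin: centre of its underside. Leave alone
- cup_2: a second such cup, loose, behind the middle of the work. Leave alone

How it is judged:
At the end, for the whole second after the job is handed in: Both dishes are on the pile, level (0.06 rad), each nested on the one beneath: 12.5 to 17.5 mm above it, within 7 mm lengthwise and sideways, parallel within 0.08 rad; pile_top likewise on pile_low, which is level and within 25 mm of its start; dishes at rest (0.02 m/s) (z of pile_top in the frame of pile_low between 0.0125 and 0.0175 m and x of pile_top in the frame of pile_low between -0.007 and 0.007 m and y of pile_top in the frame of pile_low between -0.007 and 0.007 m and angle between the x axis of pile_top and the x axis of pile_low, either way round below 0.08 rad and angle between each of pile_top, pile_low's own z axis and vertical below 0.06 rad and distance of pile_low from where it was at the start of the episode below 0.025 m and linear speed of each of dish_a, dish_b below 0.02 m/s and ((z of dish_a in the frame of pile_top between 0.0125 and 0.0175 m and x of dish_a in the frame of pile_top between -0.007 and 0.007 m and y of dish_a in the frame of pile_top between -0.007 and 0.007 m and angle between the x axis of dish_a and the x axis of pile_top, either way round below 0.08 rad and angle between each of dish_a, dish_b's own z axis and vertical below 0.06 rad and z of dish_b in the frame of dish_a between 0.0125 and 0.0175 m and x of dish_b in the frame of dish_a between -0.007 and 0.007 m and y of dish_b in the frame of dish_a between -0.007 and 0.007 m and angle between the x axis of dish_b and the x axis of dish_a, either way round below 0.08 rad) or (z of dish_b in the frame of pile_top between 0.0125 and 0.0175 m and x of dish_b in the frame of pile_top between -0.007 and 0.007 m and y of dish_b in the frame of pile_top between -0.007 and 0.007 m and angle between the x axis of dish_b and the x axis of pile_top, either way round below 0.08 rad and angle between each of dish_b, dish_a's own z axis and vertical below 0.06 rad and z of dish_a in the frame of dish_b between 0.0125 and 0.0175 m and x of dish_a in the frame of dish_b between -0.007 and 0.007 m and y of dish_a in the frame of dish_b between -0.007 and 0.007 m and angle between the x axis of dish_a and the x axis of dish_b, either way round below 0.08 rad))); the robot touches nothing.
It fails at once if a dish from the drainer is dropped: it moves faster than 0.45 m/s (a fall of about 10 mm) while the fingers do not touch it ((linear speed of dish_a above 0.45 m/s and contact force between the fingers and dish_a below 0.05 N) or (linear speed of dish_b above 0.45 m/s and contact force between the fingers and dish_b below 0.05 N)).
It fails at once if a dish from the drainer strikes or is pressed on the pile, or the other dish, with more than 45 N (contact force between any of dish_a, dish_b and pile_top above 45 N or contact force between dish_a and dish_b above 45 N).
It fails at once if a bystander (spice jar, timer, toothpick tin, cup) is moved more than 30 mm (distance of any of spice_jar_1, timer, pick_tin, cup_1, cup_2 from where it was at the start of the episode above 0.03 m).
It also fails if it takes over 56 s, if anything falls off the work surface, if the arm or the gripper's body presses on something with over 40 N, if the wrist force passes 120 N, or if a joint passes its speed limit or range.

## Working session

There is one attempt and no reset: what is moved stays moved. The work goes in short steps, Python scripts to look and compute and a tool call to move; the robot and the scene stay as the last step left them, time stands still between calls to the robot, and variables do not carry over. Pictures are saved under pics/ and viewed, at most 10 in all, crops included, and the job is handed in when it is done.

Besides the shell and the picture viewer there is one more tool, called after "Request:" as name(argument=value, ...), one argument or row to a line, values as JSON. jog_arm: Moves the arm, as the interface text tells. Its arguments: {"type":"object","properties":{"series":{"type":"array"},"force":{"type":"number"}},"required":["series"]}

```bash
mkdir -p pics
cat > h.py <<'E'
import numpy as np, cv2
from scipy.spatial.transform import Rotation as R
from rig import bot
def cam(n):
    c=bot.camera(n); q=c["orientation"]; c["R"]=R.from_quat([q[1],q[2],q[3],q[0]]).as_matrix(); c["K"]=np.array(c["mtx"]); c["t"]=np.array(c["xyz"]); return c
def proj(c,P):
    p=(np.atleast_2d(P)-c["t"])@c["R"]; p=p@c["K"].T; return p[:,:2]/p[:,2:]
def ray(c,uv):
    d=c["R"]@np.linalg.solve(c["K"],[uv[0],uv[1],1]); return d
def onz(c,uv,z):
    d=ray(c,uv); return c["t"]+d*(z-c["t"][2])/d[2]
E
python3 - <<'E'
from h import *
for n in ("side","top"):
    c=cam(n); cv2.imwrite(f"pics/{n}0.png",c["pixels"][:,:,::-1]); print(n,c["t"],c["R"].round(3).tolist(),c["K"].tolist())
    for o in ("dish_a","pile_top","drainer","trays"):
        for f in (bot.look_for,bot.landmark_of):
            print(o,[(np.round(d.get("box",d.get("uv")),1).tolist(),round(d["confidence"],2)) for d in f(n,o)])
s=bot.read_state(); print(s)
E
```

```text
side [0.5035192  0.8144417  0.65154163] [[-0.992, -0.06, 0.113], [-0.127, 0.577, -0.807], [-0.017, -0.814, -0.58]] [[425.6674625490206, 0.0, 316.20440613900513], [0.0, 425.6674625490206, 201.2906131130807], [0.0, 0.0, 1.0]]
dish_a [([338.5, 233.8, 412.2, 280.3], 0.9), ([351.8, 178.9, 406.1, 186.3], 0.61), ([331.3, 193.9, 397.7, 241.0], 0.56)]
dish_a [([245.4, 268.9], 0.75), ([372.3, 255.2], 0.64), ([362.4, 218.7], 0.56)]
pile_top [([350.9, 163.4, 406.2, 181.9], 0.71), ([251.5, 220.4, 279.3, 243.5], 0.16)]
pile_top [([379.4, 170.1], 0.84)]
drainer [([309.4, 194.3, 422.7, 315.2], 0.6), ([339.4, 233.8, 412.6, 279.5], 0.52)]
drainer [([368.0, 261.6], 0.93)]
trays [([328.9, 154.1, 429.7, 197.4], 0.9), ([279.1, 177.2, 305.1, 202.9], 0.32)]
trays [([374.4, 180.4], 0.87), ([376.4, 172.8], 0.49)]
top [ 5.13223373e-01 -8.49914096e-04  1.15312888e+00] [[-0.019, -0.996, 0.086], [-1.0, 0.019, 0.001], [-0.003, -0.086, -0.996]] [[468.773778340766, 0.0, 317.8259888665899], [0.0, 468.773778340766, 192.99904016632055], [0.0, 0.0, 1.0]]
dish_a [([215.1, 219.0, 259.3, 282.7], 0.8), ([179.7, 142.2, 208.9
[... 396 characters left out ...]
'time': 0.9, 'joint_pos': array([-9.78390871e-01,  2.55100160e-01,  1.08212544e-01, -8.42662497e-06,
       -1.42388466e+00, -2.84595233e-01]), 'joint_vel': array([-0.0006093 , -0.00093208, -0.0012654 , -0.00095313, -0.00073128,
       -0.00050346]), 'effort': array([-5.34772080e-04, -3.86390591e+01,  2.38063896e+01,  5.36785617e+00,
       -6.61823451e-04, -2.94529559e-05]), 'ee_pos': array([ 0.16666089, -0.52414285,  0.30388675]), 'orientation': array([ 8.87917234e-06, -1.53297635e-01,  9.88180062e-01, -9.11761084e-06]), 'wrist_force': array([-0.01185254,  0.12298643,  0.04764499]), 'ft_torque': array([ 0.06498908, -0.05865089,  0.00899394]), 'grasp_force': 0.0, 'width': 1.002365797030028}
```

Run:
```python
import cv2
a=cv2.imread("pics/top0.png")[130:320,165:465]; cv2.imwrite("pics/top0c.png",cv2.resize(a,None,fx=2.6,fy=2.6,interpolation=cv2.INTER_CUBIC))
a=cv2.imread("pics/side0.png")[140:325,220:440]; cv2.imwrite("pics/side0c.png",cv2.resize(a,None,fx=3.2,fy=3.2,interpolation=cv2.INTER_CUBIC))
```

```text
(no output)
```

View pics/top0c.png

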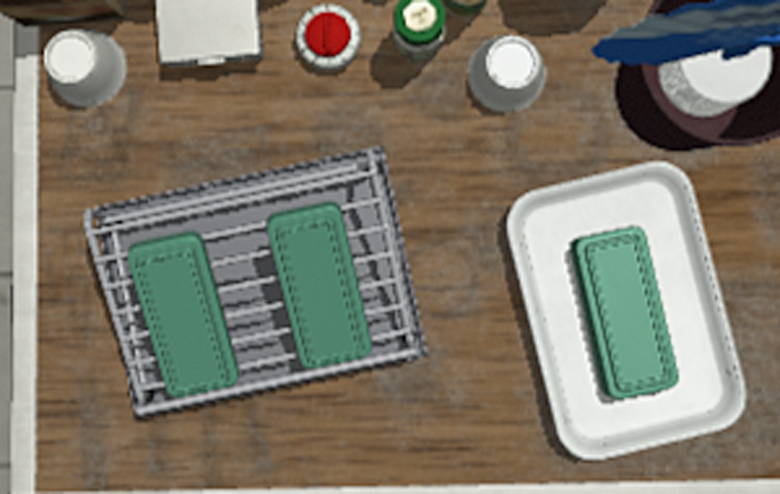

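View pics/side0c.png

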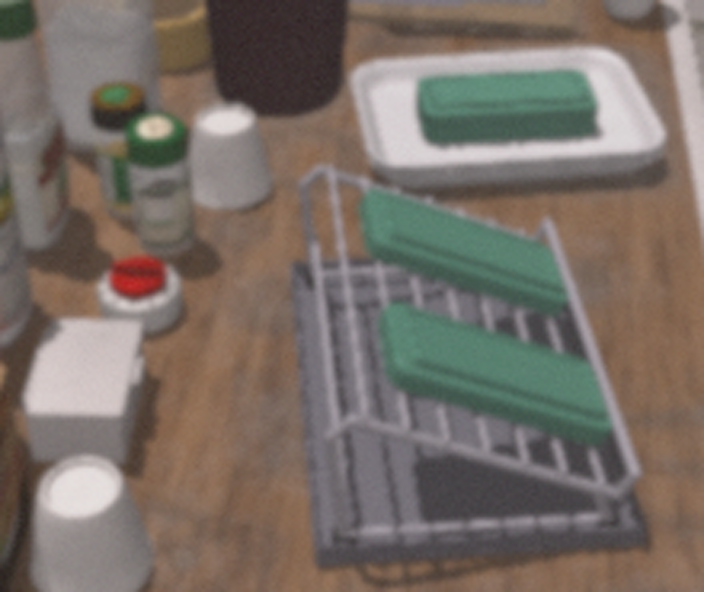

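The top view shows dish_a at about (236,251), dish_b at (288,240) and the pile at (406,250) in full-image pixels. Drainer and tray are both turned by about 14°. I'll check the free space in the whole picture and refine the poses by fitting the green outlines in both views.

View pics/top0.png

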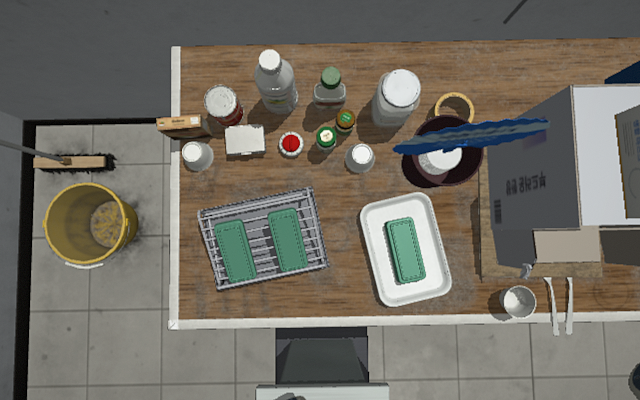

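```bash
cat > fit.py <<'E'
from h import *
from scipy.optimize import minimize
from scipy.spatial.transform import Rotation as R
def box(lx,ly,z): return [[sx*lx/2,sy*ly/2,z] for sx in(-1,1) for sy in(-1,1)]
def rr(lx,ly,z,r):  # rounded rectangle
    return [[sx*(lx/2-r)+r*np.cos(a),sy*(ly/2-r)+r*np.sin(a),z] for sx in(-1,1) for sy in(-1,1) for a in np.linspace(0,2*np.pi,16)]
V=np.array(rr(150,66,0,9)+rr(150,66,15,9)+rr(131,47,20,7))/1000
def green(im):
    h=cv2.cvtColor(im,cv2.COLOR_RGB2HSV); m=((h[...,0]>65)&(h[...,0]<95)&(h[...,1]>60)&(h[...,2]>40)).astype(np.uint8)
    return cv2.morphologyEx(m,cv2.MORPH_OPEN,np.ones((3,3)))
def pts(p,tilt,n=1):
    Rm=R.from_euler("ZY",[p[3],-tilt]).as_matrix()
    return [V@Rm.T+np.array(p[:3])+Rm@[0,0,-0.015*k] for k in range(n)]
S=4
def mask(c,p,tilt,n,win):
    W=np.concatenate(pts(p,tilt,n)); uv=(proj(c,W)-[win[0],win[1]]+0.5)*S
    m=np.zeros(((win[3]-win[1])*S,(win[2]-win[0])*S),np.uint8)
    if n==1: cv2.fillConvexPoly(m,cv2.convexHull((uv*16).astype(np.int32)),1,shift=4)
    else: cv2.fillConvexPoly(m,cv2.convexHull((uv*16).astype(np.int32)),1,shift=4)
    return cv2.resize(m.astype(np.float32),None,fx=1/S,fy=1/S,interpolation=cv2.INTER_AREA)
def fit(cs,p0,tilt,n=1):
    wins=[];gs=[]
    for c in cs:
        uv=proj(c,np.concatenate(pts(p0,tilt,n))); w=[int(uv[:,0].min()-8),int(uv[:,1].min()-8),int(uv[:,0].max()+8),int(uv[:,1].max()+8)]
        g=green(c["pixels"]); k,l=cv2.connectedComponents(g)
        m0=mask(c,p0,tilt,n,w); lw=l[w[1]:w[3],w[0]:w[2]]
        lab=max(range(1,k),key=lambda i:((lw==i)*m0).sum()); gs.append((lw==lab).astype(np.float32)); wins.append(w)
    def cost(q):
        p=np.array(p0)+np.array(q)/[1000,1000,1000,50]
        return sum(((mask(c,p,tilt,n,w)-g)**2).sum() for c,w,g in zip(cs,wins,gs))
    b=None
    for st in (6,2):
        q0=np.zeros(4) if b is None else b.x
        b=minimize(cost,q0,method="Nelder-Mead",options=dict(initial_simplex=np.vstack([q0]+[q0+st*e for e in np.eye(4)]),xatol=.05,fatol=.05,maxiter=500))
    p=np.array(p0)+b.x/[1000,1000,1000,50]; return p,b.fun,[g.sum() for g in gs]
E
python3 - <<'E'
from fit import *
t,s=cam("top"),cam("side")
T=np.radians(25)
for nm,uv,z,ti,n in (("a",(236,251),.085,T,1),("b",(288,240),.085,T,1),("pile",(406,250),.029,0,2)):
    P=onz(t,uv,z); p0=[P[0],P[1],z-.01*(n==1),np.radians(14+(90 if 0 else 0))]
    for cs in ([t,s],[t]):
        p,f,g=fit(cs,p0,ti,n); print(nm,len(cs),(p*1000).round(1)[:3],np.degrees(p[3]).round(2),f,g)
for o in ("drainer","trays"):
    pass
E
```

```text
a 2 [480.3 191.2  72.2] 12.42 485.8828125 [np.float32(1799.0), np.float32(1502.0)]
a 1 [479.5 196.   45.5] 10.96 19.89453125 [np.float32(1799.0)]
b 2 [503.6  71.8  70.1] 11.51 423.8984375 [np.float32(1769.0), np.float32(1053.0)]
b 1 [503.6  73.4  47.4] 10.92 16.97265625 [np.float32(1769.0)]
pile 2 [ 471.5 -202.9   29. ] 10.87 621.59765625 [np.float32(1846.0), np.float32(629.0)]
pile 1 [ 471.6 -202.9   29. ] 10.82 46.265625 [np.float32(1846.0)]
```

The full top view shows the tray at cols 360–452 and a cardboard box and board right of col 480. Behind are bystanders, so there is no free worktop for levelling, and I'd pivot each dish level on the pile. The side-view fit is poor, so I'll check its mask.

Run:
```python
from fit import *
t,s=cam("top"),cam("side")
T=np.radians(25); out=[]
for c,(x,y,X,Y) in ((s,(320,150,430,290)),(t,(200,200,440,300))):
    im=c["pixels"][:,:,::-1].copy(); g=green(c["pixels"])
    f=3; big=cv2.resize(im,None,fx=f,fy=f,interpolation=cv2.INTER_CUBIC)
    cs,_=cv2.findContours(cv2.resize(g,None,fx=f,fy=f,interpolation=cv2.INTER_NEAREST),0,1); cv2.drawContours(big,cs,-1,(0,0,255),1)
    for p,ti,n in (([.4803,.1912,.0722,.2168],T,1),([.5036,.0718,.0701,.2],T,1),([.4715,-.2029,.029,.19],0,2)):
        h=cv2.convexHull(((proj(c,np.concatenate(pts(p,ti,n)))+.5)*f).astype(np.int32)); cv2.polylines(big,[h],True,(0,255,255),1)
    out.append(big[y*f:Y*f,x*f:X*f])
W=max(o.shape[1] for o in out); out=[cv2.copyMakeBorder(o,0,0,0,W-o.shape[1],0) for o in out]
o=np.vstack(out); print(o.shape); cv2.imwrite("pics/ov.png",cv2.resize(o,None,fx=.8,fy=.8,interpolation=cv2.INTER_AREA))
```

```text
(720, 720, 3)
```

View pics/ov.png

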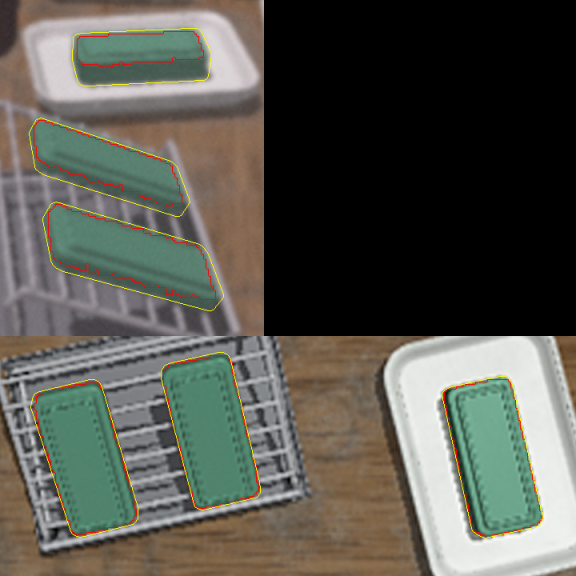

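The overlay shows good top outlines. In the side view the mask misses the shaded walls, so I'll loosen the threshold and refit.

```bash
python3 - <<'E'
s=open("fit.py").read()
a=s.index("def green"); b=s.index("def pts")
s=s[:a]+'''def green(im):
    f=cv2.GaussianBlur(im,(3,3),0).astype(float); r,g,b=f[...,0],f[...,1],f[...,2]
    m=((g>1.18*r)&(g>1.02*b)&(g>35)).astype(np.uint8)
    return cv2.morphologyEx(cv2.morphologyEx(m,cv2.MORPH_CLOSE,np.ones((3,3))),cv2.MORPH_OPEN,np.ones((3,3)))
'''+s[b:]
open("fit.py","w").write(s)
E
python3 - <<'E'
from fit import *
t,s=cam("top"),cam("side")
T=np.radians(25)
for nm,p0,ti,n in (("a",[.4803,.1912,.0722,.2168],T,1),("b",[.5036,.0718,.0701,.2],T,1),("pile",[.4715,-.2029,.029,.19],0,2)):
    for cs in ([t,s],[t]):
        p,f,g=fit(cs,p0,ti,n); print(nm,len(cs),(p*1000).round(1)[:3],np.degrees(p[3]).round(2),f,g,sum(mask(s,p,ti,n,[0,0,640,400]).ravel()))
d=np.array(bot.landmark_of("top","drainer")[0]["uv"]); print("drainer",onz(t,d,0))
print("dr side",onz(s,bot.landmark_of("side","drainer")[0]["uv"],0))
print("tray",onz(t,bot.landmark_of("top","trays")[0]["uv"],0),onz(s,bot.landmark_of("side","trays")[0]["uv"],0))
E
```

```text
a 2 [480.7 191.1  73. ] 11.63 209.6171875 [np.float32(1857.0), np.float32(1749.0)] 1948.75
a 1 [480.1 194.   58.4] 10.83 16.234375 [np.float32(1857.0)] 1957.4375
b 2 [503.8  71.7  71.6] 11.26 199.42578125 [np.float32(1813.0), np.float32(1264.0)] 1456.625
b 1 [503.6  72.5  62.1] 10.88 20.48828125 [np.float32(1813.0)] 1466.1875
pile 2 [ 471.6 -203.    29.3] 10.81 207.25 [np.float32(1880.0), np.float32(1022.0)] 1225.875
pile 1 [ 471.  -205.2   16.2] 10.8 17.3125 [np.float32(1880.0)] 1214.25
drainer [0.4998001  0.13829818 0.        ]
dr side [0.50261209 0.13185551 0.        ]
tray [ 0.47118933 -0.20669028  0.        ] [ 0.47885725 -0.22036405  0.        ]
```

Request:
jog_arm(
  series=[
    [10, 40, 0, -6.6, 76],
    [10, 40, 0, 0, 76],
    [10, 40, 0, 0, 76],
    [10, 40, 0, 0, 76],
    [10, 40, 0, 0, 76],
  ],
  force=40,
)

```text
time: 1.82
ee_pos: [0.2164, -0.3225, 0.3038]
orientation: [0.0, -0.096, 0.995, -0.0]
wrist_force: [2.3, 0.4, 1.0]
width: 0.888
grasp_force: 0.0
```

Request:
jog_arm(
  series=[
    [20, 36, 0, 0, 76],
    [20, 36, 0, 0, 76],
    [20, 36, 0, 0, 76],
    [20, 36, 0, 0, 76],
    [20, 36, 0, 0, 76],
  ],
)

```text
time: 2.23
ee_pos: [0.3168, -0.1422, 0.3044]
orientation: [0.001, -0.096, 0.995, -0.0]
wrist_force: [1.2, -1.1, 0.4]
width: 0.893
grasp_force: 0.0
```

Request:
jog_arm(
  series=[
    [25, 33, 0, 0, 76],
    [25, 33, 0, 0, 76],
    [25, 33, 0, 0, 76],
    [25, 33, 0, 0, 76],
    [25, 33, 0, 0, 76],
  ],
)

```text
time: 2.65
ee_pos: [0.4424, 0.023, 0.3042]
orientation: [0.001, -0.097, 0.995, 0.0]
wrist_force: [0.6, -1.4, -0.3]
width: 0.89
grasp_force: 0.0
```

Request:
jog_arm(
  series=[
    [29, 24, -10, 0, 76],
    [29, 24, -15, 0, 76],
    [0, 0, -40, 0, 76],
    [0, 0, -40, 0, 76],
    [0, 0, -34, 0, 76],
  ],
)

```text
time: 3.07
ee_pos: [0.4993, 0.0693, 0.1623]
orientation: [-0.001, -0.096, 0.995, 0.0]
wrist_force: [1.0, -0.2, -0.9]
width: 0.89
grasp_force: 0.0
```

Request:
jog_arm(
  series=[
    [0, 0, -8, 0, 76],
    [0, 0, -4, 0, 76],
    [0, 0, 0, 0, 76],
    [0, 0, 0, 0, 76],
    [0, 0, 0, 0, 76],
  ],
)

```text
time: 3.48
ee_pos: [0.501, 0.0692, 0.1553]
orientation: [0.002, -0.096, 0.995, 0.001]
wrist_force: [0.2, 0.4, 0.1]
width: 0.889
grasp_force: 0.0
```

Request:
jog_arm(
  series=[
    [-1, 1.5, -2, 0, 76],
    [0, 0, -2, 0, 76],
    [0, 0, -1, 0, 76],
    [0, 0, 0, 0, 76],
    [0, 0, 0, 0, 76],
  ],
)

```text
time: 3.9
ee_pos: [0.4986, 0.0703, 0.1479]
orientation: [-0.0, -0.096, 0.995, -0.0]
wrist_force: [-0.4, 0.5, 0.4]
width: 0.888
grasp_force: 0.0
```

Run:
```python
from h import *
for i in range(4):
    s=bot.read_state(); print(s["ee_pos"].round(4),s["wrist_force"].round(1)); cam("top")
```

```text
[0.4986 0.0703 0.1479] [-0.4  0.5  0.4]
[0.4987 0.0704 0.1479] [ 0.3 -0.1  0.1]
[0.4987 0.0703 0.1479] [-0.1  0.3  0.2]
[0.4987 0.0704 0.1479] [0.5 0.1 0.5]
```

Request:
jog_arm(
  series=[
    [0, 0, -1, 0, 76],
    [0, 0, -1, 0, 76],
    [0, 0, -1, 0, 76],
    [0, 0, 0, 0, 76],
    [0, 0, 0, 0, 76],
  ],
)

```text
time: 4.52
ee_pos: [0.4986, 0.0703, 0.1448]
orientation: [-0.0, -0.096, 0.995, -0.0]
wrist_force: [-0.2, -0.4, -0.2]
width: 0.89
grasp_force: 0.0
```

Request:
jog_arm(
  series=[
    [0, 0, -1, 0, 76],
    [0, 0, -1, 0, 76],
    [0, 0, -1, 0, 76],
    [0, 0, 0, 0, 76],
    [0, 0, 0, 0, 76],
  ],
)

```text
time: 4.93
ee_pos: [0.4986, 0.0703, 0.1418]
orientation: [-0.0, -0.096, 0.995, -0.0]
wrist_force: [-0.1, 0.2, -0.3]
width: 0.888
grasp_force: 0.0
```

Request:
jog_arm(
  series=[
    [0, 0, -1, 0, 70],
    [0, 0, 0, 0, 64],
    [0, 0, 0, 0, 55],
    [0, 0, 0, 0, 50],
    [0, 0, 0, 0, 50],
  ],
  force=40,
)

```text
time: 5.35
ee_pos: [0.4986, 0.0702, 0.1411]
orientation: [0.0, -0.096, 0.995, -0.0]
wrist_force: [-1.9, -1.4, 3.4]
width: 0.757
grasp_force: 44.0
```

Request:
jog_arm(
  series=[
    [0, 0, 0, 0, 50],
    [0, 0, 0, 0, 50],
    [0, 0, 0, 0, 50],
    [0, 0, 0, 0, 50],
    [0, 0, 0, 0, 50],
  ],
)

```text
time: 5.77
ee_pos: [0.4986, 0.0702, 0.1411]
orientation: [-0.0, -0.096, 0.995, -0.0]
wrist_force: [-2.0, -2.3, 5.8]
width: 0.76
grasp_force: 44.2
```

Request:
jog_arm(
  series=[
    [0, 0, 5, 0, 50],
    [0, 0, 10, 0, 50],
    [0, 0, 25, 0, 50],
    [0, 0, 35, 0, 50],
    [0, 0, 25, 0, 50],
  ],
)

```text
time: 6.18
ee_pos: [0.4989, 0.0706, 0.2428]
orientation: [0.0, -0.096, 0.995, 0.0]
wrist_force: [1.2, -0.2, -0.8]
width: 0.758
grasp_force: 45.3
```

```bash
cat > held.py <<'E'
from fit import *
import sys
def fitT(cs,p0,t0):
    # pitch free too
    best=None
    for d in np.radians(np.arange(-12,13,3)):
        p,f,g=fit(cs,p0,t0+d)
        if best is None or f<best[1]: best=(p,f,t0+d,g)
    return best
E
python3 - <<'E'
from held import *
t,s=cam("top"),cam("side"); st=bot.read_state(); e=st["ee_pos"]; print(e,st["wrist_force"],st["width"],st["grasp_force"])
p,f,ti,g=fitT([t,s],[e[0]+.005,e[1]+.001,e[2]-.070,np.radians(11)],np.radians(25))
print((p[:3]*1000).round(1),np.degrees([p[3],ti]).round(1),f,g,((p[:3]-e)*1000).round(1))
E
```

```text
[0.50080357 0.07115247 0.24538206] [ 0.30419072  0.54947626 -3.04532322] 0.7562295976335015 45.325223207473755
[547.7 -59.8 112.7] [98.6 25. ] 403.7890625 [np.float32(207.0), np.float32(626.0)] [  46.9 -130.9 -132.7]
```

Run:
```python
from held import *
t,s=cam("top"),cam("side"); print(bot.read_state()["wrist_force"])
a=s["pixels"][20:320,180:480,::-1]; b=t["pixels"][60:360,120:420,::-1]
cv2.imwrite("pics/held1.png",cv2.resize(np.hstack([a,b]),None,fx=1.33,fy=1.33))
```

```text
[-0.70524316 -0.95637543 -2.60303138]
```

View pics/held1.png

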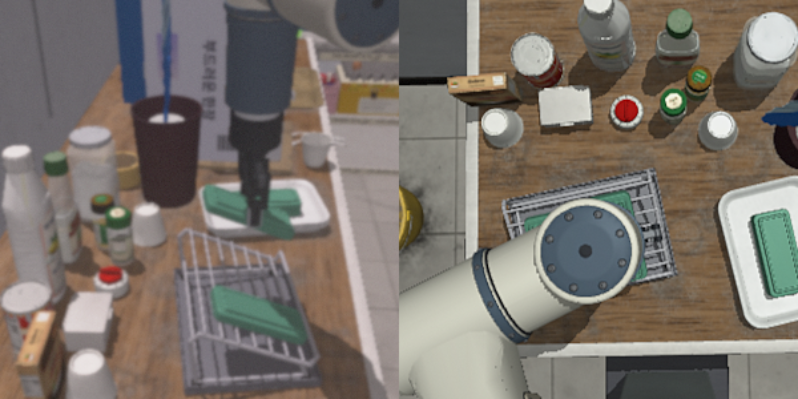

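The picture shows dish_b held at its middle, still tipped, and dish_a untouched on the drainer. Next I'll carry it over the pile.

Request:
jog_arm(
  series=[
    [-2, -15, 0, 0, 50],
    [-4, -30, 0, 0, 50],
    [-5, -36, 0, 0, 50],
    [-5, -36, 0, 0, 50],
    [-5, -36, 0, 0, 50],
  ],
)

```text
time: 6.8
ee_pos: [0.4764, -0.0837, 0.2389]
orientation: [-0.002, -0.097, 0.995, 0.0]
wrist_force: [0.7, -0.8, -1.4]
width: 0.759
grasp_force: 45.3
```

Request:
jog_arm(
  series=[
    [-5, -36, 0, 0, 50],
    [-5, -36, 0, 0, 50],
    [-5, -31, 0, 0, 50],
    [-3, -15, 0, 0, 50],
    [0, -5, 0, 0, 50],
  ],
)

```text
time: 7.22
ee_pos: [0.4581, -0.2076, 0.2388]
orientation: [-0.002, -0.094, 0.996, 0.001]
wrist_force: [-0.1, 1.1, -3.0]
width: 0.757
grasp_force: 45.2
```

Request:
jog_arm(
  series=[
    [0, 0, -20, 0, 50],
    [0, 0, -25, 0, 50],
    [0, 0, -20, 0, 50],
    [0, 0, -10, 0, 50],
    [0, 0, 0, 0, 50],
  ],
)

```text
time: 7.63
ee_pos: [0.4579, -0.2047, 0.1626]
orientation: [-0.003, -0.096, 0.995, 0.001]
wrist_force: [-0.2, 0.9, -2.3]
width: 0.757
grasp_force: 45.2
```

Run:
```python
from held import *
t,s=cam("top"),cam("side"); st=bot.read_state(); e=st["ee_pos"]; print(e,st["wrist_force"])
u=np.array([.982,.189]);v=np.array([-.189,.982]);d=e[:2]-[.4716,-.2030]; print(d@u*1000,d@v*1000)
a=s["pixels"][100:240,310:450,::-1]; cv2.imwrite("pics/over1.png",cv2.resize(a,None,fx=4,fy=4,interpolation=cv2.INTER_CUBIC))
```

```text
[ 0.45991702 -0.20544467  0.16599863] [ 0.23907402 -0.40245751 -0.44716357]
-11.934725064912037 -0.1925881408327457
```

View pics/over1.png

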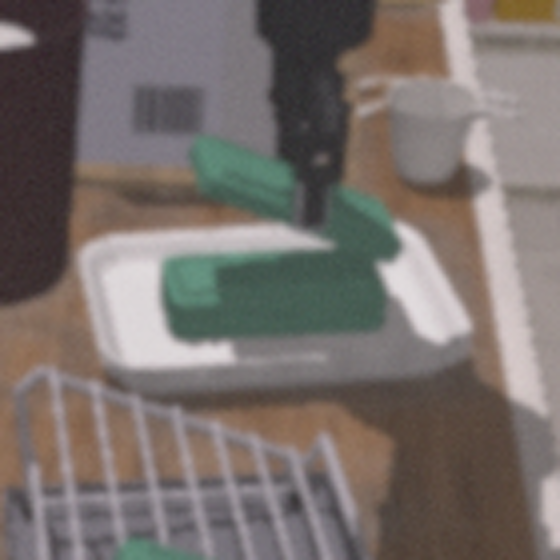

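dish_b hangs tipped over the pile, its low end at about (410,162) and its high end at (357,136) in full pixels. I'll check that against the predicted pose.

Run:
```python
from held import *
s=cam("side"); e=bot.read_state()["ee_pos"]; print(e)
u=np.array([.982,.189,0])
g=green(s["pixels"])
for ti in (20,22.5,25,27.5):
    # pivot fixed at (-0.9,10.9)_d and TCP-60
    c,sn=np.cos(np.radians(ti)),np.sin(np.radians(ti)); piv=e+[0,0,-.060]
    ctr=piv-u*(-.0009*c-.0109*sn)-np.array([0,0,-.0009*sn+.0109*c])
    W=pts([*ctr,np.radians(11)],np.radians(ti))[0]; uv=proj(s,W)
    print(ti,"x",uv[:,0].min().round(1),uv[:,0].max().round(1),"y",uv[:,1].min().round(1),"low",uv[uv[:,0]>uv[:,0].max()-5][:,1].max().round(1))
# observed
sub=g[100:240,310:450]; ys,xs=np.nonzero(sub[:64]); print("obs x",xs[ys<50].min()+310,xs.max()+310,"y",ys.min()+100)
print("right cols",[ (c+310,(np.nonzero(sub[:66,c])[0]+100).tolist()[::40]) for c in range(90,103)])
```

```text
[ 0.46038061 -0.20558569  0.16675698]
20 x 355.2 412.0 y 134.0 low 163.8
22.5 x 355.5 411.5 y 133.0 low 164.7
25 x 355.9 410.9 y 132.0 low 165.6
27.5 x 356.3 410.3 y 131.0 low 166.5
obs x 358 407 y 134
right cols [(400, [149]), (401, [149]), (402, [149]), (403, [150]), (404, [151]), (405, [152]), (406, [154]), (407, [159]), (408, []), (409, []), (410, []), (411, []), (412, [])]
```

Request:
jog_arm(
  series=[
    [1.0, 0.5, -6, 0, 50],
    [0, 0, -6, 0, 50],
    [0, 0, -5, 0, 50],
    [0, 0, -2, 0, 50],
    [0, 0, 0, 0, 50],
  ],
  force=20,
)

```text
time: 8.2
ee_pos: [0.4602, -0.2051, 0.1462]
orientation: [-0.001, -0.096, 0.995, 0.0]
wrist_force: [0.2, -0.4, -2.0]
width: 0.763
grasp_force: 45.3
```

Request:
jog_arm(
  series=[
    [0, 0, -1, 0, 60],
    [0, 0, -1, 0, 60],
    [0, 0, -1, 0, 60],
    [0, 0, 0, 0, 60],
    [0, 0, 0, 0, 60],
  ],
  force=20,
)

```text
time: 8.62
ee_pos: [0.4612, -0.2052, 0.1446]
orientation: [0.001, -0.096, 0.995, -0.0]
wrist_force: [1.1, 1.8, 4.3]
width: 0.754
grasp_force: 45.8
```

Request:
jog_arm(
  series=[
    [1.4, 0.3, -2.8, 0, 60],
    [1.4, 0.3, -2.8, 0, 60],
    [1.2, 0.2, -2.9, 0, 60],
    [0, 0, 0, 0, 60],
    [0, 0, 0, 0, 60],
  ],
)

```text
time: 9.03
ee_pos: [0.4662, -0.2045, 0.1364]
orientation: [0.002, -0.096, 0.995, -0.001]
wrist_force: [3.4, 1.0, 4.4]
width: 0.763
grasp_force: 46.5
```

Run:
```python
from held import *
s=cam("side"); st=bot.read_state(); print(st["ee_pos"],st["wrist_force"],st["grasp_force"])
a=s["pixels"][100:240,310:450,::-1]; cv2.imwrite("pics/piv1.png",cv2.resize(a,None,fx=4,fy=4,interpolation=cv2.INTER_CUBIC))
```

```text
[ 0.46608008 -0.20452303  0.13636305] [3.90669624 1.535777   4.79882176] 46.50449216365814
```

View pics/piv1.png

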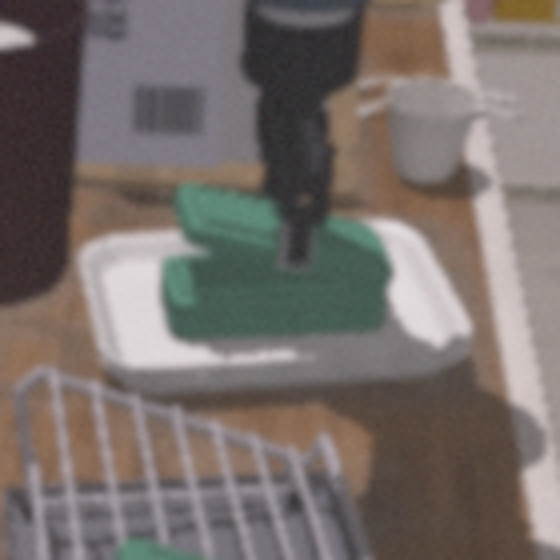

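The picture shows the dish pivoting as planned: its low end sits on the pile's shoulder near (405,170) and its high end is coming down. The pile still stands in place.

Request:
jog_arm(
  series=[
    [1.8, 0.3, -4.5, 0, 60],
    [1.4, 0.3, -4.2, 0, 60],
    [1.1, 0.2, -4.4, 0, 60],
    [0.9, 0.2, -3.5, 0, 60],
    [0, 0, 0, 0, 60],
  ],
)

```text
time: 9.5
ee_pos: [0.47, -0.2035, 0.1184]
orientation: [-0.0, -0.096, 0.995, -0.0]
wrist_force: [2.6, -0.4, 4.1]
width: 0.763
grasp_force: 47.3
```

Request:
jog_arm(
  series=[
    [0.4, 0.1, -1, 0, 60],
    [0.3, 0.1, -1, 0, 60],
    [0, 0, -1, 0, 60],
    [0, 0, 0, 0, 60],
    [0, 0, 0, 0, 60],
  ],
)

```text
time: 9.92
ee_pos: [0.4706, -0.2033, 0.1159]
orientation: [0.0, -0.096, 0.995, -0.0]
wrist_force: [2.4, -1.3, 4.2]
width: 0.76
grasp_force: 47.4
```

Request:
jog_arm(
  series=[
    [0, 0, -1, 0, 60],
    [0, 0, -1, 0, 60],
    [0, 0, 0, 0, 60],
    [0, 0, 0, 0, 60],
    [0, 0, 0, 0, 60],
  ],
)

```text
time: 10.33
ee_pos: [0.4709, -0.2032, 0.1139]
orientation: [0.0, -0.096, 0.995, -0.0]
wrist_force: [3.1, -0.0, 5.2]
width: 0.758
grasp_force: 47.6
```

Run:
```python
from held import *
s=cam("side"); st=bot.read_state(); print(st["ee_pos"],st["wrist_force"],st["grasp_force"])
a=s["pixels"][100:240,310:450,::-1]; cv2.imwrite("pics/piv2.png",cv2.resize(a,None,fx=4,fy=4,interpolation=cv2.INTER_CUBIC))
```

```text
[ 0.47089675 -0.20315736  0.11391607] [ 3.39155427 -1.38175872  4.57454729] 47.55810856819153
```

View pics/piv2.png

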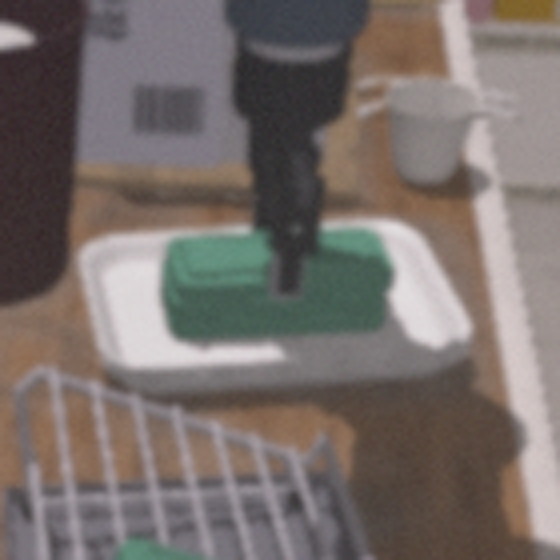

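Nearly level now. I'll press a little further until the force rises.

Request:
jog_arm(
  series=[
    [0, 0, -1, 0, 60],
    [0, 0, -1, 0, 60],
    [0, 0, 0, 0, 60],
    [0, 0, 0, 0, 60],
    [0, 0, 0, 0, 60],
  ],
)

```text
time: 10.8
ee_pos: [0.4709, -0.2031, 0.1137]
orientation: [0.001, -0.096, 0.995, -0.0]
wrist_force: [-2.2, 3.2, 19.5]
width: 0.759
grasp_force: 49.2
```

Request:
jog_arm(
  series=[
    [0, 0, 1, 0, 60],
    [0, 0, 0.7, 0, 60],
    [0, 0, 0, 0, 67],
    [0, 0, 0, 0, 72],
    [0, 0, 0, 0, 78],
  ],
)

```text
time: 11.22
ee_pos: [0.469, -0.2028, 0.1122]
orientation: [-0.002, -0.096, 0.995, 0.001]
wrist_force: [0.1, -0.6, -0.4]
width: 0.911
grasp_force: 0.0
```

Request:
jog_arm(
  series=[
    [0, 0, 0, 0, 80],
    [0, 0, 0, 0, 80],
    [0, 0, 5, 0, 80],
    [0, 0, 15, 0, 80],
    [0, 0, 30, 0, 80],
  ],
)

```text
time: 11.63
ee_pos: [0.4684, -0.2026, 0.1611]
orientation: [-0.004, -0.096, 0.995, 0.001]
wrist_force: [0.2, -0.1, -0.5]
width: 0.933
grasp_force: 0.0
```

Request:
jog_arm(
  series=[
    [0, 0, 40, 0, 76],
    [0, 0, 38, 0, 76],
    [1, 40, 0, 0, 76],
    [1, 40, 0, 0, 76],
    [1, 40, 0, 0, 76],
  ],
)

```text
time: 12.05
ee_pos: [0.4733, -0.0822, 0.2425]
orientation: [0.001, -0.095, 0.995, 0.0]
wrist_force: [0.7, -0.3, -0.8]
width: 0.885
grasp_force: 0.0
```

Request:
jog_arm(
  series=[
    [1, 40, 0, 0, 76],
    [1, 40, 0, 0, 76],
    [1, 40, 0, 0, 76],
    [1, 40, 0, 0, 76],
    [0, 40, 0, 0, 76],
  ],
)

```text
time: 12.47
ee_pos: [0.4771, 0.1188, 0.242]
orientation: [0.0, -0.096, 0.995, 0.0]
wrist_force: [0.7, -0.5, 0.5]
width: 0.892
grasp_force: 0.0
```

Request:
jog_arm(
  series=[
    [0, 40, 0, 0, 76],
    [0, 33, 0, 0, 76],
    [0, 0, 0, 0, 76],
    [0, 0, 0, 0, 76],
    [0, 0, 0, 0, 76],
  ],
)

```text
time: 12.88
ee_pos: [0.4773, 0.1897, 0.2415]
orientation: [-0.0, -0.096, 0.995, -0.0]
wrist_force: [0.1, -0.2, 0.4]
width: 0.89
grasp_force: 0.0
```

Run:
```python
from fit import *
t,s=cam("top"),cam("side"); print(bot.read_state()["ee_pos"])
# pile of three: top two rims visible; rim of dish_b at z=.044
for cs in ([t,s],[t]):
    p,f,g=fit(cs,[.4716,-.203,.044,.19],0,3); print((p[:3]*1000).round(1),np.degrees(p[3]).round(2),f,g)
p,f,g=fit([s],[.4807,.1911,.0715,.195],np.radians(25),1); print("a side",(p[:3]*1000).round(1),np.degrees(p[3]),f)
a=s["pixels"][130:220,310:450,::-1]; b=t["pixels"][190:310,350:460,::-1]; f=lambda x:cv2.resize(x,(500,int(500*x.shape[0]/x.shape[1])),interpolation=cv2.INTER_CUBIC)
a,b=f(a),cv2.resize(b,(300,327)); o=np.zeros((327,800,3),np.uint8); o[:a.shape[0],:500]=a[:327]; o[:,500:]=b; cv2.imwrite("pics/pl1.png",o)
```

```text
[0.47751382 0.18886528 0.2416942 ]
[ 470.1 -203.3   41.7] 10.74 1156.69921875 [np.float32(2007.0), np.float32(363.0)]
[ 469.9 -202.6   45.3] 10.93 43.4921875 [np.float32(2007.0)]
a side [482.7 190.3  72.6] 13.774169265271109 174.00390625
```

View pics/pl1.png

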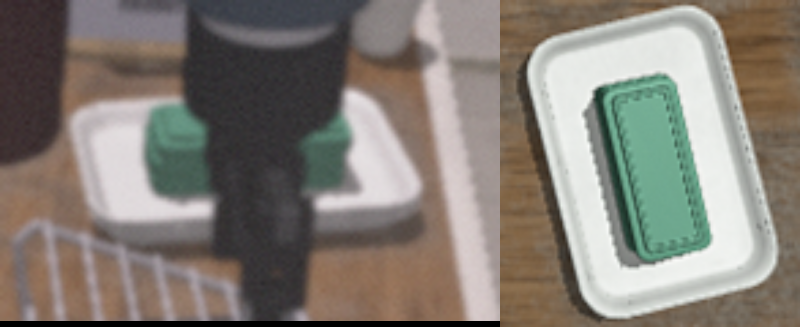

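The view shows dish_b level and square on the pile, with its top at (470, −203) mm and yaw 10.9°. Next is dish_a.

Request:
jog_arm(
  series=[
    [-2, 1, -35, 0, 76],
    [0, 0, -35, 0, 76],
    [0, 0, -18, 0, 76],
    [0, 0, -6, 0, 76],
    [0, 0, 0, 0, 76],
  ],
)

```text
time: 13.4
ee_pos: [0.4751, 0.1895, 0.1465]
orientation: [-0.001, -0.095, 0.995, -0.001]
wrist_force: [-1.2, 0.5, 0.4]
width: 0.893
grasp_force: 0.0
```

Request:
jog_arm(
  series=[
    [0, 0, -2, 0, 76],
    [0, 0, -2, 0, 76],
    [0, 0, 0, 0, 76],
    [0, 0, 0, 0, 76],
    [0, 0, 0, 0, 76],
  ],
)

```text
time: 13.82
ee_pos: [0.4759, 0.1911, 0.1443]
orientation: [0.001, -0.096, 0.995, 0.0]
wrist_force: [0.5, -0.1, -0.1]
width: 0.891
grasp_force: 0.0
```

Request:
jog_arm(
  series=[
    [-0.5, -0.5, -1.5, 0, 76],
    [0, 0, -1.5, 0, 76],
    [0, 0, 0, 0, 70],
    [0, 0, 0, 0, 64],
    [0, 0, 0, 0, 55],
  ],
  force=40,
)

```text
time: 14.23
ee_pos: [0.4748, 0.1902, 0.1406]
orientation: [-0.0, -0.096, 0.995, -0.0]
wrist_force: [-1.8, -0.5, 3.0]
width: 0.759
grasp_force: 43.8
```

Request:
jog_arm(
  series=[
    [0, 0, 0, 0, 50],
    [0, 0, 0, 0, 50],
    [0, 0, 0, 0, 50],
    [0, 0, 0, 0, 50],
    [0, 0, 0, 0, 50],
  ],
)

```text
time: 14.65
ee_pos: [0.4748, 0.1902, 0.1405]
orientation: [-0.0, -0.096, 0.995, -0.0]
wrist_force: [-3.9, -1.6, 6.2]
width: 0.757
grasp_force: 44.1
```

Request:
jog_arm(
  series=[
    [0, 0, 5, 0, 50],
    [0, 0, 12, 0, 50],
    [0, 0, 30, 0, 50],
    [0, 0, 35, 0, 50],
    [0, 0, 25, 0, 50],
  ],
)

```text
time: 15.07
ee_pos: [0.4758, 0.1908, 0.2501]
orientation: [0.001, -0.096, 0.995, 0.001]
wrist_force: [1.3, 0.6, -1.5]
width: 0.756
grasp_force: 45.1
```

Request:
jog_arm(
  series=[
    [0, -15, 0, 0, 50],
    [-1, -30, 0, 0, 50],
    [-1, -38, 0, 0, 50],
    [-2, -38, 0, 0, 50],
    [-2, -38, 0, 0, 50],
  ],
)

```text
time: 15.48
ee_pos: [0.4688, 0.03, 0.2471]
orientation: [0.0, -0.097, 0.995, 0.0]
wrist_force: [1.9, -0.7, -1.8]
width: 0.755
grasp_force: 45.1
```

Request:
jog_arm(
  series=[
    [-2, -38, 0, 0, 50],
    [-2, -38, 0, 0, 50],
    [-2, -38, 0, 0, 50],
    [-2, -38, 0, 0, 50],
    [-1, -38, 0, 0, 50],
  ],
)

```text
time: 15.9
ee_pos: [0.4596, -0.1605, 0.2472]
orientation: [0.0, -0.096, 0.995, 0.0]
wrist_force: [1.5, -0.1, -1.8]
width: 0.758
grasp_force: 45.1
```

Request:
jog_arm(
  series=[
    [0, -28, 0, 0, 50],
    [0, -15, -10, 0, 50],
    [0, -3, -20, 0, 50],
    [0, 0, -20, 0, 50],
    [0, 0, -12, 0, 50],
  ],
)

```text
time: 16.32
ee_pos: [0.4591, -0.205, 0.1828]
orientation: [-0.001, -0.095, 0.995, 0.001]
wrist_force: [-1.6, 0.3, -3.1]
width: 0.755
grasp_force: 45.0
```

Run:
```python
from held import *
cam("top"); t=cam("top"); s=cam("side"); st=bot.read_state(); print(st["ee_pos"],st["wrist_force"],st["grasp_force"],st["width"])
a=s["pixels"][80:220,310:450,::-1]; cv2.imwrite("pics/over2.png",cv2.resize(a,None,fx=4,fy=4,interpolation=cv2.INTER_CUBIC))
```

```text
[ 0.45959488 -0.20475504  0.18451554] [-0.35281469 -1.28822209 -0.29005554] 44.997957944869995 0.7643041629452663
```

View pics/over2.png

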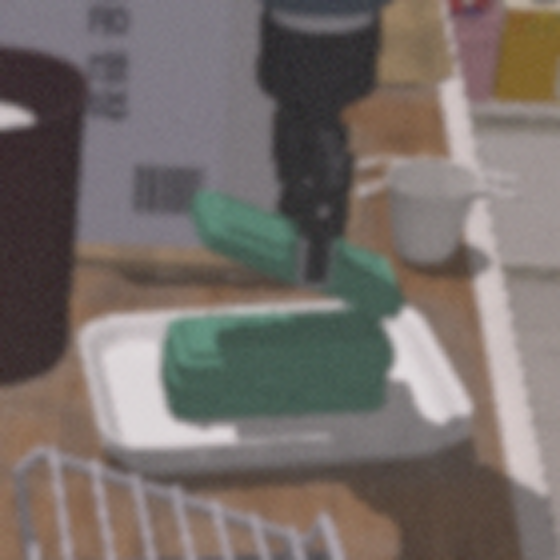

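dish_a hangs tipped over the pile of three in the same way, its low end above the front shoulder at about (410,157). Lowering it now.

Request:
jog_arm(
  series=[
    [0, 0, -8, 0, 50],
    [0, 0, -8, 0, 50],
    [0, 0, -4, 0, 50],
    [0, 0, -1.5, 0, 50],
    [0, 0, 0, 0, 50],
  ],
  force=20,
)

```text
time: 16.88
ee_pos: [0.4599, -0.2045, 0.1636]
orientation: [-0.0, -0.096, 0.995, 0.0]
wrist_force: [-0.2, -0.1, -1.4]
width: 0.757
grasp_force: 45.1
```

Request:
jog_arm(
  series=[
    [0, 0, -1, 0, 60],
    [0, 0, -1, 0, 60],
    [0, 0, 0, 0, 60],
    [0, 0, 0, 0, 60],
    [0, 0, 0, 0, 60],
  ],
)

```text
time: 17.3
ee_pos: [0.4601, -0.2046, 0.1621]
orientation: [0.0, -0.096, 0.995, -0.0]
wrist_force: [-0.1, 0.9, -1.3]
width: 0.757
grasp_force: 45.1
```

Request:
jog_arm(
  series=[
    [0, 0, -1, 0, 60],
    [0, 0, -1, 0, 60],
    [0, 0, -1, 0, 60],
    [0, 0, 0, 0, 60],
    [0, 0, 0, 0, 60],
  ],
)

```text
time: 17.72
ee_pos: [0.4603, -0.2046, 0.1593]
orientation: [0.0, -0.096, 0.995, -0.0]
wrist_force: [-0.9, 0.6, 1.6]
width: 0.754
grasp_force: 45.5
```

Request:
jog_arm(
  series=[
    [1.5, 0.3, -2.8, 0, 60],
    [1.5, 0.3, -2.8, 0, 60],
    [1.3, 0.2, -2.9, 0, 60],
    [0, 0, 0, 0, 60],
    [0, 0, 0, 0, 60],
  ],
)

```text
time: 18.13
ee_pos: [0.4653, -0.2039, 0.1511]
orientation: [0.001, -0.096, 0.995, -0.0]
wrist_force: [2.1, 1.9, 4.4]
width: 0.754
grasp_force: 46.3
```

Request:
jog_arm(
  series=[
    [1.8, 0.3, -4.5, 0, 60],
    [1.4, 0.3, -4.2, 0, 60],
    [1.1, 0.2, -4.4, 0, 60],
    [0.9, 0.2, -3.5, 0, 60],
    [0, 0, 0, 0, 60],
  ],
)

```text
time: 18.55
ee_pos: [0.4706, -0.203, 0.1341]
orientation: [0.001, -0.096, 0.995, -0.0]
wrist_force: [4.3, 0.4, 3.5]
width: 0.758
grasp_force: 47.2
```

Request:
jog_arm(
  series=[
    [0.4, 0.1, -1.5, 0, 60],
    [0.3, 0.1, -1.5, 0, 60],
    [0, 0, -0.5, 0, 60],
    [0, 0, 0, 0, 60],
    [0, 0, 0, 0, 60],
  ],
)

```text
time: 18.97
ee_pos: [0.4706, -0.2028, 0.1308]
orientation: [0.001, -0.096, 0.995, -0.0]
wrist_force: [3.7, 0.2, 4.8]
width: 0.756
grasp_force: 47.4
```

Request:
jog_arm(
  series=[
    [0, 0, -1, 0, 60],
    [0, 0, -1, 0, 60],
    [0, 0, 0, 0, 60],
    [0, 0, 0, 0, 60],
    [0, 0, 0, 0, 60],
  ],
)

```text
time: 19.38
ee_pos: [0.4703, -0.2027, 0.1285]
orientation: [0.0, -0.096, 0.995, -0.0]
wrist_force: [3.8, 0.6, 5.1]
width: 0.759
grasp_force: 47.5
```

Request:
jog_arm(
  series=[
    [0, 0, -1, 0, 60],
    [0, 0, -0.7, 0, 60],
    [0, 0, 0, 0, 60],
    [0, 0, 0, 0, 60],
    [0, 0, 0, 0, 60],
  ],
)

```text
time: 19.8
ee_pos: [0.4703, -0.2027, 0.1284]
orientation: [0.0, -0.096, 0.995, -0.0]
wrist_force: [-1.3, 2.9, 16.6]
width: 0.759
grasp_force: 48.9
```

Seated: the force rose to 17 N and the height is as expected. Relaxing, releasing and withdrawing.

Request:
jog_arm(
  series=[
    [0, 0, 0.8, 0, 60],
    [0, 0, 0.7, 0, 60],
    [0, 0, 0, 0, 67],
    [0, 0, 0, 0, 72],
    [0, 0, 0, 0, 78],
  ],
)

```text
time: 20.22
ee_pos: [0.4688, -0.2023, 0.127]
orientation: [-0.002, -0.096, 0.995, 0.001]
wrist_force: [-0.6, -0.3, 0.2]
width: 0.915
grasp_force: 0.0
```

Request:
jog_arm(
  series=[
    [0, 0, 0, 0, 80],
    [0, 0, 0, 0, 80],
    [0, 0, 5, 0, 80],
    [0, 0, 15, 0, 80],
    [0, 0, 30, 0, 80],
  ],
)

```text
time: 20.63
ee_pos: [0.4682, -0.2021, 0.1758]
orientation: [-0.004, -0.096, 0.995, 0.001]
wrist_force: [0.6, -0.0, -0.3]
width: 0.936
grasp_force: 0.0
```

Request:
jog_arm(
  series=[
    [0, 0, 35, 0, 80],
    [0, 0, 30, 0, 80],
    [-5, 38, 0, 0, 80],
    [-5, 38, 0, 0, 80],
    [-5, 38, 0, 0, 80],
  ],
)

```text
time: 21.05
ee_pos: [0.4548, -0.0878, 0.2439]
orientation: [0.001, -0.095, 0.995, 0.0]
wrist_force: [0.3, 0.1, 0.1]
width: 0.937
grasp_force: 0.0
```

Request:
jog_arm(
  series=[
    [-5, 38, 0, 0, 80],
    [-5, 38, 0, 0, 80],
    [-10, 38, 0, 0, 80],
    [-10, 38, 0, 0, 80],
    [0, 0, 0, 0, 80],
  ],
)

```text
time: 21.47
ee_pos: [0.4239, 0.0683, 0.2437]
orientation: [0.0, -0.099, 0.995, 0.001]
wrist_force: [0.6, -0.4, 0.2]
width: 0.942
grasp_force: 0.0
```

Run:
```python
from fit import *
cam("top");cam("top");t,s=cam("top"),cam("side"); print(bot.read_state()["ee_pos"],bot.read_state()["joint_vel"].round(3))
for cs in ([t,s],[t],[s]):
    p,f,g=fit(cs,[.470,-.203,.059,.19],0,4); print((p[:3]*1000).round(1),np.degrees(p[3]).round(2),f,g)
# residual tilt test on the top dish using side view
for d in (-4,-2,0,2,4):
    p,f,g=fit([t],[.470,-.203,.059,.19],np.radians(d),1); print(d,f.round(1) if hasattr(f,'round') else f)
```

```text
[0.42525751 0.06300569 0.24336882] [-0.027  0.005  0.     0.001  0.003 -0.003]
[ 470.  -202.4   60.2] 10.9 398.21484375 [np.float32(2104.0), np.float32(1418.0)]
[ 469.8 -202.6   58.8] 10.77 52.9375 [np.float32(2104.0)]
[ 474.2 -210.6   56.3] 3.58 297.67578125 [np.float32(1418.0)]
-4 96.9
-2 101.0
0 103.1
2 101.8
4 104.1
```

```bash
python3 -c "
from rig import bot
print(bot.hand_in())"
```

```text
the job is handed in; nothing more can be done
None
```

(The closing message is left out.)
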